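# Return a sachet through the sprung flap

### The arm

A 6-joint arm with a two-finger parallel gripper is mounted at the origin on a cart in front of the work surface, level with it; the furniture and walls round the work are solid. World frame = base frame: x ahead of the robot, y to its left, z up, the work surface at z = 0. Lengths are in m, angles in rad, forces in N, time in s.
With the tool pointing down it reaches from about 0.375 to 0.9 m from the base axis. Payload 3.1 kg.
Tool frame: the origin (TCP) lies midway between the tips of the shut fingers; the grasp point (between the pads) lies 19 mm behind it (arm.pinch_z is the distance from the TCP to the grasp point, in m); z points along the fingers, y is the line along which they close (so a half turn about z gives the same grasp; the last joint's range is limited). The gripper opens to 87 mm and grips with 3 to 60 N. Pads are 19 mm wide; open, the fingers measure 117 mm over their backs; the gripper's body (75 mm by 190 mm) begins 51 mm behind the grasp point.
Start: joints at [-1.327, 0.527, 1.433, -0, 1.181, -0.178], TCP at [0.256, -0.57, 0.223] pointing down, gripper open.
Joint ranges: [-3.08, 3.08], [-0.75, 2.2], [0.22, 2.44], [-1.43, 4.57], [0, 2.65], [-2.85, 2.85]. Speed limits (rad/s): [2.79, 2.79, 3.14, 3.14, 3.14, 3.14].

### API

Orientations are given as a unit quaternion [w, x, y, z].
In Python, from plant import arm, optics, ticket, models gives the robot as it stands.
- The arm moves only by the shell command python3 -m jog 'ROWS'. ROWS is JSON, a list that holds one entry, the list of rows, each a list of 7 numbers: the closure, from 0 (fully open) to 1 (shut), then the shift along the tool's x, y, z in m, then the turn, a rotation vector about the tool's x, y, z in degrees. In form: [[[hand, dx, dy, dz, ax, ay, az], ...]]. A call has 1 to 5 rows; each row shifts and turns the commanded pose from where the row before left it, along the tool's axes as they then stand; what a row does not reach is not made up. A row lasts 1/8 s, in which the tool goes at most 62.5 mm and 10.7 degrees, less where a joint would pass 70% of its speed; a pose out of reach is approached as far as the arm can. A call is refused whole if a number of a shift passes 0.0625 or a number of a turn 10.7, either way. A call with a gripper value outside its range is refused whole. The fingers move at their own pace and stop on an object; the grip force is fixed at half the most. Time passes only in rows, so rows that do not move let the fingers close. It gives the time, the measured TCP pose, the force, the opening and the grip force at its end, in the units of the state.
- arm.state(): the state, without advancing time (a new reading comes with each control period).
- optics.get_image(name): name is "side" or "top"; returns a dict with "pixels" (420x560x3 uint8, red, green, blue), "fovy" (degrees; the focal length in pixels is half the picture's height over the tangent of half this angle, whatever the lens; pixels are square), "cx", "cy" (the principal point, pixels), "R" (3x3) and "t" (3): a world point X has camera coordinates R X + t. Camera axes: x right, y down, z forward; pixel columns grow to the right and rows downward; lengths in m; the calibration is good to about 2 mm. A picture is of the moment at which its call begins. There is no depth.
- ticket.close_job(): hands the job in; it is judged then, once.
Trained networks look in a picture, given as the dict that the camera call returned (one of the last four; its "shot" number tells which), for a name from the list of things; names that differ only in an ending like _2 or _b are one class to them, and where a whole thing is asked for, a point or a joint stands for the part that bears it (a point fixed in the world has none). Each returns a list of dicts, best first, with "confidence" (0 to 1); they miss things now and then, are a little off and sometimes report something else, mostly with a low value. They report only what shows in the picture. A call takes as long as a camera call. They do not tell look-alikes from the thing itself.
- models.spot_in(label, picture): "point" ([column, row] in pixels, amid what is visible of it).
The state is a dict: "clock": time; "q": joint angles; "joint_velocities": joint speeds; "joint_efforts": joint torques, N m; "ee_pos": TCP position; "eef_rot": TCP orientation; "wrist_force": force on the tool from outside, world axes, zero at the start; "ft_torque": the same for the moment, N m; "gripper_width": finger opening in m; "grip_force": force on a finger pad.
Only numpy, scipy, OpenCV 4.12 (cv2) and the standard library are available. Lean on these libraries where they do the work, as an engineer would, in place of code of your own. Each camera call takes 0.05 s, during which the arm holds its last target. There are 200 camera calls.

### The job

Return the red sachet that lies on the deck of the grey return box: slide it along the deck and in past the orange self-closing flap so that it drops into the well behind. Hold the flap open with one finger while you push the sachet through with the other; do not use the sachet to shove the flap, and do not pick the sachet up. Leave the flap shut again and everything else on the counter where it is.

Things in the scene. Friction and masses are not known exactly. Their poses are not given: they have to be found in the camera images.
- return_box: grey plastic return box fixed to the worktop, 252 (x) x 150 (y) mm. Origin on the worktop below the gate line, mid-width; +x runs from the deck through the gate into the well (roughly away from the robot), +y to the left seen along +x, z up. Its deck ends at the gate line x = 0, where the flap stands; what goes over that edge drops into the well.
- deck (a point): centre of the box's flat deck, 70 mm above the worktop; the deck spans box x -140 to 0, y -75 to +75 mm, is open at its front and its left (+y) side and has the guide wall along its right side
- guide_wall (a point): middle of the top inner edge of the white guide wall: its inner face lies at box y = -67 mm, its top 90 mm above the worktop (20 mm above the deck)
- well (a point): centre of the well's floor, 6 mm above the worktop; the well is open at the top, inside box x 0 to 105, y -67 to +67 mm; side walls 102 mm high, rear wall 70 mm high (level with the deck)
- flap (a joint): angle of the orange flap, rad: 0 shut, growing as it swings into the well, stop 1.45. Upright panel 5 mm thick, 73 to 102 mm above the worktop, nothing over it. Vertical hinge at box x +4, y +68 mm (left end of the gate); shut, it reaches from there to y -60, its face at x +1.5. A spring shuts it in about half a second: 0.2 N m when shut plus 0.1 per rad (about 5 N at 45 mm from the hinge).
- flap_edge (a point): middle of the flap's free upright edge, 128 mm from the hinge, 88 mm above the worktop
- sachet_red: red-and-white condiment sachet, a rigid pillow 56 (its x) x 34 (its y) x 16 mm (z), about 20 g; origin at the centre of its underside. It starts flat on the deck in front of the flap, its long axis pointing roughly at the flap (along the box's x within 0.35 rad), centre 50 to 80 mm before the gate line.
- sachet_blue: blue-and-white condiment sachet lying flat on the worktop beside the box, 56x34x16 mm; origin at the centre of its underside. Bystander.
- salt_shaker: faceted salt shaker with a steel top, 39x41x81 mm, upright on the worktop on the box's other side; origin at the centre of its underside. Bystander.
- sauce_cup: small open black sauce cup, 51 mm across, 29 mm high, on the worktop near the box; origin at the centre of its underside. Bystander.
- can: drink can, 53 mm across, 134 mm high, upright on the left of the worktop; origin at the centre of its underside. Bystander.
- cutlery_sleeve: paper-wrapped cutlery, 24x150x9 mm, lying on the left of the worktop; origin at the centre of its underside. Bystander.
- sauce_bottle: red sauce bottle, 60 mm across, 187 mm high, upright on the right of the worktop; origin at the centre of its underside. Bystander.
Mind the look-alikes: they are no part of the job. What is shaped like the sachet_red but pink or turquoise is not meant.

How it is judged:
On the way, in this order (a step that is already met when the one before it is completed fails the run):
1. a finger holds the flap open by at least 0.35 rad while the sachet lies on the deck (value of joint flap above 0.35 rad and contact force between the fingers and flap above 0.3 N and height (world z) of sachet_red above 0.06 m), for 0.1 s.
2. the sachet has dropped into the well (x of sachet_red in the frame of return_box between 0 and 0.108 m and y of sachet_red in the frame of return_box between -0.07 and 0.07 m and height (world z) of sachet_red below 0.055 m), for 0.1 s.
At the end, for the whole second after the job is handed in: The red sachet lies at rest in the well (its origin between the gate line and the rear wall, between the side walls, less than 55 mm above the worktop) and the flap is shut to within 0.06 rad (all of step 2 and value of joint flap below 0.06 rad and linear speed of sachet_red below 0.02 m/s); the robot touches nothing.
It fails at once if the sachet is lifted more than 25 mm off the deck (height (world z) of sachet_red above 0.095 m).
It fails at once if the sachet is pressed against the flap with more than 1 N (contact force between sachet_red and flap above 1 N).
It fails at once if one of the other loose things (blue sachet, salt shaker, sauce cup, can, cutlery, sauce bottle) is moved by more than 30 mm (distance of any of sachet_blue, salt_shaker, sauce_cup, can, cutlery_sleeve, sauce_bottle from where it was at the start of the episode above 0.03 m).
It also fails if it takes over 54 s, if anything falls off the work surface, if the arm or the gripper's body presses on something with over 40 N, if the wrist force passes 120 N, or if a joint passes its speed limit or range.

## Working session

There is one attempt and no reset: what is moved stays moved. The work goes in short steps, Python scripts to look and compute and a shell command to move; the robot and the scene stay as the last step left them, time stands still between calls to the robot, and variables do not carry over. Pictures are saved under pics/ and viewed, at most 10 in all, crops included, and the job is handed in when it is done.

```bash
mkdir -p pics; cat > h.py <<'E'
import numpy as np,cv2
from plant import arm,optics,ticket,models
def f(p): return p["pixels"].shape[0]/2/np.tan(np.radians(p["fovy"])/2)
def proj(p,X):
    c=np.asarray(p["R"])@np.asarray(X)+np.asarray(p["t"]); return [p["cx"]+f(p)*c[0]/c[2],p["cy"]+f(p)*c[1]/c[2]]
def ray(p,uv,z):
    R=np.asarray(p["R"]);o=-R.T@np.asarray(p["t"]);d=R.T@np.array([(uv[0]-p["cx"])/f(p),(uv[1]-p["cy"])/f(p),1]);return o+d*(z-o[2])/d[2]
def save(p,n): cv2.imwrite("pics/"+n,cv2.cvtColor(p["pixels"],cv2.COLOR_RGB2BGR))
E
python3 - <<'E'
from h import *
s=arm.state();print({k:np.round(v,3) for k,v in s.items()})
zs={"sachet_red":.078,"flap_edge":.088,"flap":.088,"deck":.07,"guide_wall":.09,"well":.006,"sachet_blue":.01,"salt_shaker":.04,"sauce_cup":.015,"can":.07,"sauce_bottle":.1}
for n in("top","side"):
    p=optics.get_image(n);save(p,n+"0.png");print(n,np.round(p["R"],2).tolist(),np.round(-np.asarray(p["R"]).T@np.asarray(p["t"]),3),p["shot"])
    for l,z in zs.items():
        for r in models.spot_in(l,p)[:3]: print(l,np.round(r["point"]),round(r["confidence"],2),np.round(ray(p,r["point"],z),3))
E
```

```text
{'clock': np.float64(0.0), 'q': array([-1.327,  0.528,  1.434, -0.   ,  1.181, -0.179]), 'joint_velocities': array([-0.   , -0.001, -0.002,  0.001,  0.   ,  0.   ]), 'joint_efforts': array([ -0.   , -44.005, -17.659,   0.063,   0.058,  -0.   ]), 'ee_pos': array([ 0.256, -0.569,  0.222]), 'eef_rot': array([-0.001,  0.978,  0.209, -0.   ]), 'wrist_force': array([ 0.649, -0.113,  0.229]), 'ft_torque': array([ 0.016, -0.054,  0.022]), 'grip_force': np.float64(0.0), 'gripper_width': np.float64(0.087)}
top [[-0.01, -1.0, 0.01], [-0.99, 0.01, -0.11], [0.11, -0.01, -0.99]] [ 0.397 -0.05   1.422] 1
sachet_red [215. 263.] 0.76 [0.41  0.129 0.078]
sachet_red [327. 259.] 0.57 [ 0.419 -0.191  0.078]
sachet_red [270. 227.] 0.52 [ 0.513 -0.026  0.078]
deck [271. 209.] 0.94 [ 0.567 -0.031  0.07 ]
guide_wall [271. 209.] 0.82 [ 0.564 -0.032  0.09 ]
well [272. 207.] 0.56 [ 0.58  -0.033  0.006]
well [137. 260.] 0.52 [0.422 0.374 0.006]
sachet_blue [226. 230.] 0.69 [0.512 0.107 0.01 ]
salt_shaker [311. 191.] 0.52 [ 0.623 -0.151  0.04 ]
salt_shaker [427. 223.] 0.48 [ 0.526 -0.494  0.04 ]
sauce_cup [324. 2
[... 346 characters left out ...]
66 [0.334 0.062 0.078]
sachet_red [303. 269.] 0.66 [ 0.327 -0.231  0.078]
sachet_red [272. 210.] 0.52 [ 0.532 -0.019  0.078]
flap_edge [282. 200.] 0.55 [ 0.588 -0.023  0.088]
flap_edge [268. 212.] 0.33 [ 0.502 -0.024  0.088]
flap [279. 200.] 0.55 [ 0.584 -0.015  0.088]
flap [278. 218.] 0.27 [ 0.49  -0.066  0.088]
deck [277. 216.] 0.88 [ 0.523 -0.043  0.07 ]
deck [327. 219.] 0.43 [ 0.58  -0.181  0.07 ]
well [277. 216.] 0.85 [0.607 0.008 0.006]
sachet_blue [237. 222.] 0.5 [0.51  0.102 0.01 ]
salt_shaker [325. 216.] 0.63 [ 0.638 -0.151  0.04 ]
salt_shaker [322. 237.] 0.39 [ 0.525 -0.192  0.04 ]
sauce_cup [323. 239.] 0.7 [ 0.552 -0.182  0.015]
sauce_bottle [424. 270.] 0.76 [ 0.437 -0.493  0.1  ]
```

```bash
python3 - <<'E'
import cv2
a=cv2.imread("pics/top0.png")[150:290,190:360];cv2.imwrite("pics/topc.png",cv2.resize(a,None,fx=4.5,fy=4.2,interpolation=cv2.INTER_CUBIC)[:600,:800])
a=cv2.imread("pics/side0.png")[150:290,190:360];cv2.imwrite("pics/sidec.png",cv2.resize(a,None,fx=4.2,fy=4.2,interpolation=cv2.INTER_CUBIC))
a=cv2.imread("pics/topc.png");print(a.shape)
E
```

```text
(588, 765, 3)
```

View pics/topc.png

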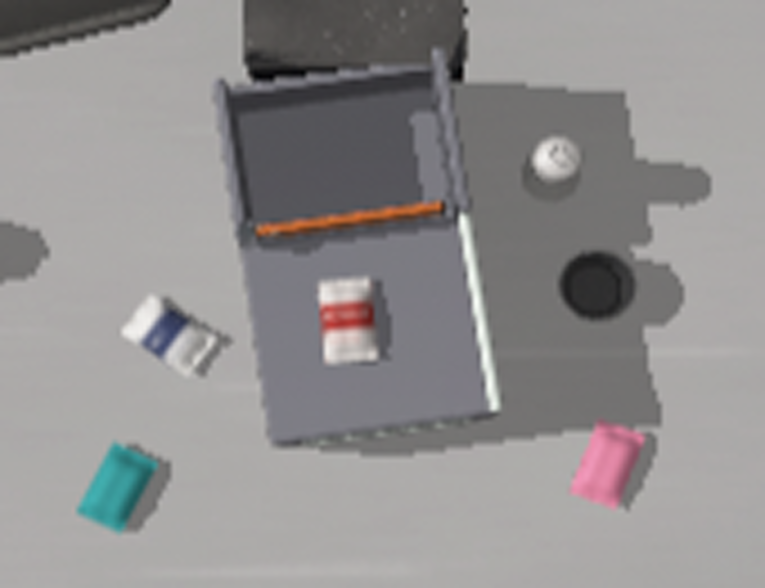

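View pics/sidec.png

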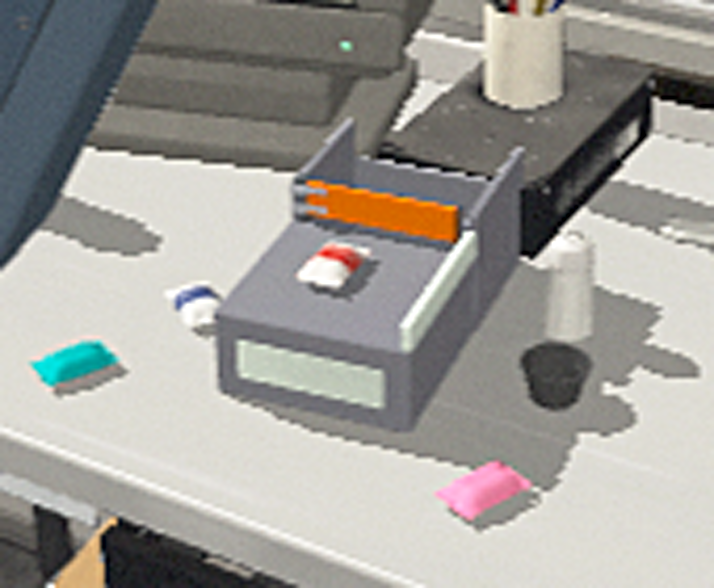

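Look-alikes (top image): turquoise (215,263), pink (327,259), red-and-white (267,226) on the deck in front of the flap. Only the last matches, and both enlarged crops confirm it. The flap is shut, running from (247,205) to (288,199), and the guide wall is on the right. Next I fit the box and sachet poses.

```bash
cat >> h.py <<'E'
from scipy.optimize import least_squares
def redpose(p):
    "red band centroid on deck"
    h=cv2.cvtColor(p["pixels"],cv2.COLOR_RGB2HSV);m=(((h[...,0]<6)|(h[...,0]>174))&(h[...,1]>140)&(h[...,2]>90)).astype(np.uint8)
    m[:150]=0;m[290:]=0;m[:,:190]=0;m[:,360:]=0
    v,u=np.nonzero(m);return m.sum(),[u.mean(),v.mean()]
def tobox(b,X): 
    c,s=np.cos(b[2]),np.sin(b[2]);d=np.asarray(X)[:2]-b[:2];return np.array([c*d[0]+s*d[1],-s*d[0]+c*d[1]])
def tow(b,X):
    c,s=np.cos(b[2]),np.sin(b[2]);return np.array([b[0]+c*X[0]-s*X[1],b[1]+s*X[0]+c*X[1],X[2]])
E
python3 - <<'E'
from h import *
p=optics.get_image("top");q=optics.get_image("side")
T=lambda u,v:(190+u/4.5-.4,150+v/4.2-.4); S=lambda u,v:(190+u/4.2-.4,150+v/4.2-.4)
obs=[(p,(-.14,.075,.07),T(273,443)),(p,(-.14,-.075,.09),T(499,408)),(p,(.0015,.068,.102),T(257,236)),(p,(.0015,-.06,.102),T(441,211)),(p,(.112,.075,.102),T(217,82)),(p,(.112,-.075,.102),T(440,50)),
(q,(-.14,.075,.07),S(218,313)),(q,(-.14,-.075,.07),S(407,347)),(q,(-.14,-.075,0),S(408,430)),(q,(.0015,-.06,.102),S(459,207)),(q,(.0015,-.06,.073),S(457,240)),(q,(.112,.075,.102),S(350,120)),(q,(.112,-.075,.102),S(522,150))]
fun=lambda b:np.concatenate([np.subtract(proj(i,tow(b,X)),o) for i,X,o in obs])
r=least_squares(fun,[.58,-.03,.1],loss="soft_l1");b=r.x;print(b,np.degrees(b[2]));print(np.round(r.fun if 0 else fun(b).reshape(-1,2),1).tolist())
np.save("b.npy",b)
for i in(p,q):
    n,c=redpose(i);X=ray(i,c,.083);print(n,c,X,tobox(b,X))
for e in[(343,279),(350,362)]: print(tobox(b,ray(p,T(*e),.076)))
E
```

```text
[ 0.5807889  -0.02199722  0.14253484] 8.166644570757411
[[-1.1, 0.6], [0.6, 0.8], [-2.8, -0.2], [0.9, -0.8], [-1.7, -1.0], [0.5, -0.9], [-2.0, -0.4], [0.7, 1.7], [0.5, 1.8], [0.0, 1.0], [0.4, 1.2], [-0.9, -0.4], [0.5, -0.4]]
30 [np.float64(266.8), np.float64(225.1)] [ 0.518256   -0.01881478  0.083     ] [-0.06144669  0.01203314]
27 [np.float64(278.3333333333333), np.float64(199.7037037037037)] [ 0.59001208 -0.00850005  0.083     ] [0.01104695 0.01205012]
[-0.03431352  0.01107741]
[-0.09161207  0.01494171]
```

```bash
python3 -m jog '[[[1,0,0,0,0,0,8],[1,0,0,0,0,0,8],[1,0,0,0,0,0,0]]]'
cat >> h.py <<'E'
from scipy.spatial.transform import Rotation as Ro
def where():
    b=np.load("b.npy");s=arm.state();R=Ro.from_quat(s["eef_rot"],scalar_first=True).as_matrix()
    ty=np.degrees(np.arctan2(R[1,1],R[0,1])-b[2]);print("t",s["clock"],"box mm",np.round(1e3*tobox(b,s["ee_pos"]),1),"z",round(1e3*s["ee_pos"][2],1),"tool-y angle in box",round(ty,1),"F",np.round(s["wrist_force"],1),"w",round(s["gripper_width"],3),"tilt",np.round(R[:2,2],3));return b,s,R
def shift(bx,by,z):
    b,s,R=where();d=tow(b,(bx,by,z))-s["ee_pos"];print("tool shift",np.round(1e3*R.T@d,1),"len",np.linalg.norm(d))
E
python3 -c "
from h import *
shift(-.062,.058,.22)"
```

```text
clock: 1.68
ee_pos: [0.2559, -0.5702, 0.2225]
eef_rot: [-0.0, 0.997, 0.072, -0.0]
wrist_force: [0.1, 0.2, -1.0]
gripper_width: 0.0642
grip_force: 0.0
t 1.675 box mm [-399.5 -496.5] z 222.5 tool-y angle in box -89.9 F [ 0.1  0.2 -1. ] w 0.064 tilt [-0.  0.]
tool shift [ 338.4 -553.9    2.5] len 0.649114879768912
```

```bash
python3 -m jog '[[[1,0.028,-0.046,0,0,0,0],[1,0.028,-0.046,0,0,0,0],[1,0.028,-0.046,0,0,0,0],[1,0.028,-0.046,0,0,0,0],[1,0.028,-0.046,0,0,0,0]]]' >/dev/null
python3 -m jog '[[[1,0.028,-0.046,0,0,0,0],[1,0.028,-0.046,0,0,0,0],[1,0.028,-0.046,0,0,0,0],[1,0.028,-0.046,0,0,0,0],[1,0.028,-0.046,0,0,0,0]]]' >/dev/null
python3 -m jog '[[[1,0.028,-0.046,0,0,0,0],[1,0.028,-0.046,0,0,0,0],[1,0,0,0.05,0,0,0],[1,0,0,0.04,0,0,0],[1,0,0,0,0,0,0]]]'
python3 - <<'E'
from h import *
shift(-.062,.058,.076)
p=optics.get_image("top");save(p,"t1.png");q=optics.get_image("side");save(q,"s1.png")
a=np.hstack([cv2.resize(cv2.imread("pics/"+n)[150:290,205:335],None,fx=3,fy=3,interpolation=2) for n in("t1.png","s1.png")]);cv2.imwrite("pics/c1.png",a)
E
```

```text
clock: 3.55
ee_pos: [0.5078, 0.0246, 0.1303]
eef_rot: [-0.001, 0.997, 0.072, -0.003]
wrist_force: [-0.0, 0.4, -0.6]
gripper_width: 0.0004
grip_force: 0.0
t 3.55 box mm [-65.7  56.5] z 130.3 tool-y angle in box -89.9 F [-0.   0.4 -0.6] w 0.0 tilt [-0.007  0.001]
tool shift [ 4.1 -1.4 54.2] len 0.054412961364512936
```

View pics/c1.png

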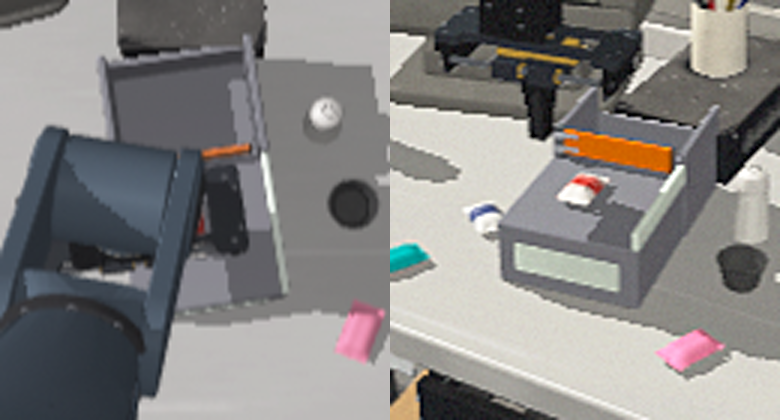

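The left panel shows the arm hiding the sachet from the top camera. The right panel shows the closed fingertips to its left at about (540,130), with the sachet at (583,188) and clear. I'll lower and slide it toward the guide wall.

```bash
python3 -m jog '[[[1,0.004,0,0.03,0,0,0],[1,0,0,0.025,0,0,0],[1,0,0,0,0,0,0]]]'
python3 -m jog '[[[1,0,0.015,0,0,0,0],[1,0,0.012,0,0,0,0],[1,0,0.012,0,0,0,0],[1,0,0.012,0,0,0,0],[1,0,0.012,0,0,0,0]]]'
python3 - <<'E'
from h import *
where()
q=optics.get_image("side");save(q,"s2.png")
cv2.imwrite("pics/c2.png",cv2.resize(q["pixels"][150:270,210:350,::-1],None,fx=5,fy=5,interpolation=2))
E
```

```text
clock: 4.03
ee_pos: [0.5144, 0.0242, 0.0781]
eef_rot: [0.0, 0.997, 0.071, 0.0]
wrist_force: [-0.3, -0.7, 0.3]
gripper_width: 0.0007
grip_force: 0.0
clock: 4.65
ee_pos: [0.5231, -0.0388, 0.0777]
eef_rot: [0.0, 0.997, 0.071, 0.0]
wrist_force: [-0.5, -0.6, -0.8]
gripper_width: 0.0005
grip_force: 0.2
t 4.65 box mm [-59.5  -8.5] z 77.7 tool-y angle in box -90.0 F [-0.5 -0.6 -0.8] w 0.0 tilt [ 0. -0.]
```

View pics/c2.png

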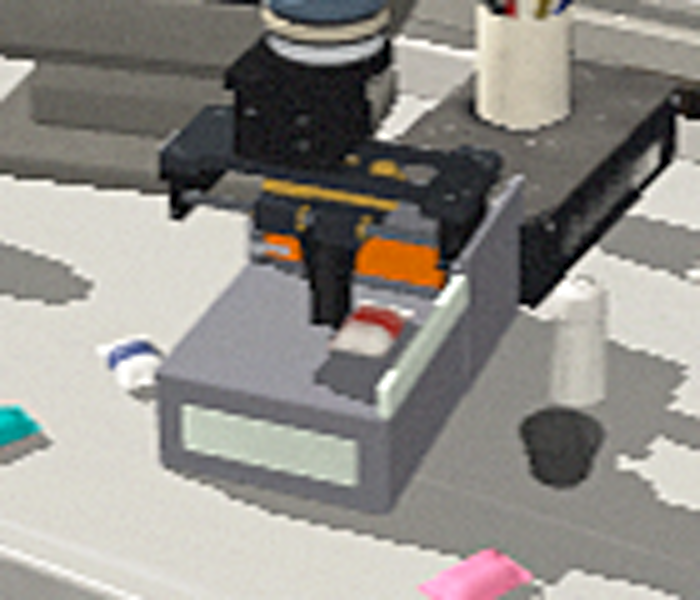

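Sachet at (370,330) in the crop sits about 7 mm short of the guide wall; the flap is shut. I'll nudge it the rest of the way, retract, and open and turn the gripper.

```bash
python3 -m jog '[[[1,0,0.006,0,0,0,0],[1,0,0,0,0,0,0],[1,0,-0.012,0,0,0,0],[1,0,-0.01,-0.03,0,0,0],[1,0,0,-0.05,0,0,0]]]'
python3 -m jog '[[[0,0,0,0,0,0,9],[0,0,0,0,0,0,9],[0,0,0,0,0,0,9],[0,0,0,0,0,0,9],[0,0,0,0,0,0,9]]]' 
python3 -m jog '[[[0,0,0,0,0,0,0],[0,0,0,0,0,0,0],[0,0,0,0,0,0,0],[0,0,0,0,0,0,0]]]' 
python3 - <<'E'
from h import *
shift(-.076,-.006,.14)
q=optics.get_image("side");save(q,"s3.png");b=np.load("b.npy")
cv2.imwrite("pics/c3.png",cv2.resize(q["pixels"][170:270,220:340,::-1],None,fx=6,fy=6,interpolation=2))
for z in(.07,.086):
  for X in [(-.088,-.03,z),(-.088,-.064,z),(-.032,-.03,z),(-.032,-.064,z)]: print(X,(np.subtract(proj(q,tow(b,X)),(220,170))*6).round())
E
```

```text
clock: 5.32
ee_pos: [0.5184, -0.0197, 0.1567]
eef_rot: [-0.001, 0.997, 0.072, -0.003]
wrist_force: [0.8, -0.1, 1.0]
gripper_width: 0.0003
grip_force: 0.0
clock: 5.95
ee_pos: [0.52, -0.0206, 0.1574]
eef_rot: [-0.0, 0.948, -0.318, -0.001]
wrist_force: [0.4, 1.1, -0.0]
gripper_width: 0.0424
grip_force: 0.0
clock: 6.45
ee_pos: [0.5207, -0.0219, 0.1575]
eef_rot: [-0.0, 0.949, -0.316, -0.0]
wrist_force: [-0.1, -0.4, -0.1]
gripper_width: 0.0819
grip_force: 0.0
t 6.45 box mm [-59.5   8.6] z 157.5 tool-y angle in box -135.0 F [-0.1 -0.4 -0.1] w 0.082 tilt [-0.  0.]
tool shift [-1.4 22.  17.5] len 0.02815621501473741
(-0.088, -0.03, 0.07) [355. 309.]
(-0.088, -0.064, 0.07) [420. 322.]
(-0.032, -0.03, 0.07) [396. 254.]
(-0.032, -0.064, 0.07) [458. 266.]
(-0.088, -0.03, 0.086) [355. 282.]
(-0.088, -0.064, 0.086) [420. 295.]
(-0.032, -0.03, 0.086) [395. 227.]
(-0.032, -0.064, 0.086) [459. 239.]
```

View pics/c3.png

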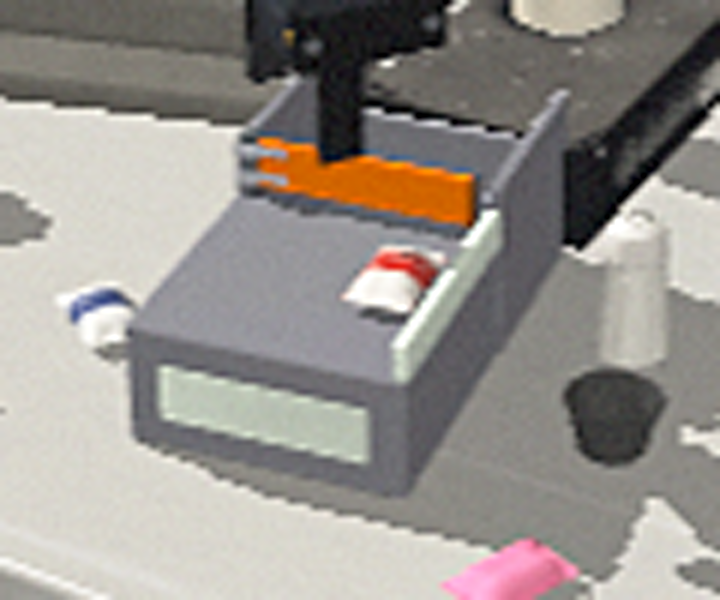

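The sachet now lies along the guide wall (crop 345–440, 245–310), its rear near box x −88 mm and y about −46. The flap is shut. I'll lower with one finger behind the sachet.

```bash
python3 -m jog '[[[0,-0.002,0.023,0,0,0,0],[0,0,0,0.045,0,0,0],[0,0,0,0.036,0,0,0],[0,0,0,0,0,0,0]]]'
python3 - <<'E'
from h import *
where()
q=optics.get_image("side");save(q,"s4.png")
cv2.imwrite("pics/c4.png",cv2.resize(q["pixels"][170:270,220:340,::-1],None,fx=6,fy=6,interpolation=2))
E
```

```text
clock: 7.0
ee_pos: [0.5033, -0.0388, 0.0746]
eef_rot: [0.0, 0.949, -0.316, -0.003]
wrist_force: [-0.6, 0.2, 0.6]
gripper_width: 0.0867
grip_force: 0.0
t 7.0 box mm [-79.1  -5.6] z 74.6 tool-y angle in box -135.0 F [-0.6  0.2  0.6] w 0.087 tilt [-0.006  0.002]
```

View pics/c4.png

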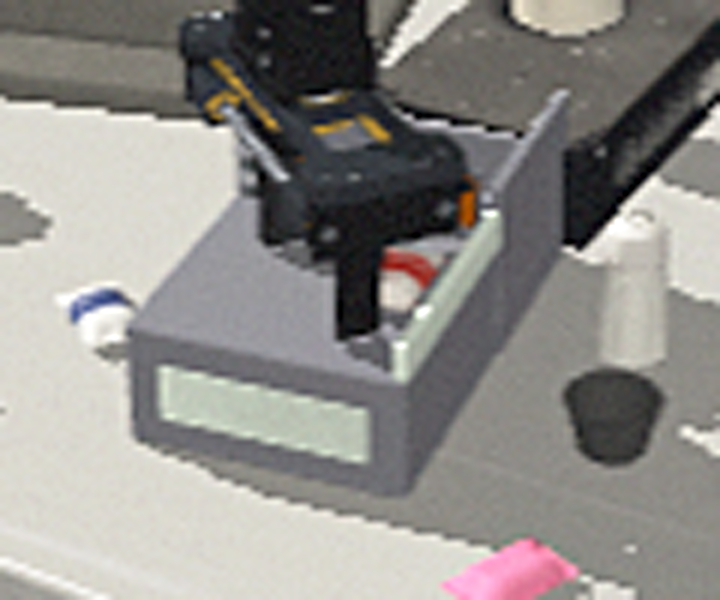

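The rear finger at (357,335) stands behind the sachet without touching the wall. Advancing along box +x.

```bash
python3 -m jog '[[[0,0.008,-0.008,0,0,0,0],[0,0.007,-0.007,0,0,0,0],[0,0.007,-0.007,0,0,0,0],[0,0.007,-0.007,0,0,0,0],[0,0.007,-0.007,0,0,0,0]]]'
python3 - <<'E'
from h import *
where()
q=optics.get_image("side");save(q,"s5.png")
cv2.imwrite("pics/c5.png",cv2.resize(q["pixels"][170:270,220:340,::-1],None,fx=6,fy=6,interpolation=2))
E
```

```text
clock: 7.68
ee_pos: [0.5536, -0.0314, 0.0769]
eef_rot: [0.001, 0.949, -0.315, -0.003]
wrist_force: [-6.9, 0.1, 6.6]
gripper_width: 0.0868
grip_force: 3.5
t 7.675 box mm [-28.3  -5.5] z 76.9 tool-y angle in box -134.9 F [-6.9  0.1  6.6] w 0.087 tilt [-0.006  0.001]
```

View pics/c5.png

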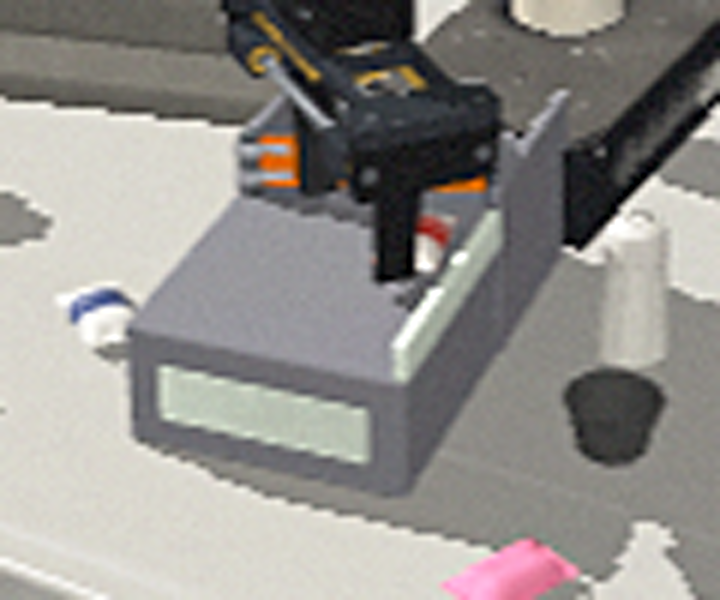

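```bash
python3 -m jog '[[[0,0,0,0,0,0,0],[0,0,0,-0.001,0,0,0],[0,0,0,0,0,0,0]]]'; python3 -c "
from h import *
b,s,R=where();print(s['ft_torque'])
p=optics.get_image('side');q=p
for X in [(-.052,-.03,.07),(-.052,-.064,.07),(-.024,-.046,.085),(-.024,-.06,.08)]: print(X,(np.subtract(proj(q,tow(b,X)),(220,170))*6).round())
print(redpose(p))
"
```

```text
clock: 8.1
ee_pos: [0.5531, -0.0317, 0.0771]
eef_rot: [0.001, 0.949, -0.315, -0.003]
wrist_force: [-4.4, -2.0, 1.4]
gripper_width: 0.087
grip_force: 2.6
t 8.1 box mm [-28.8  -5.7] z 77.1 tool-y angle in box -134.9 F [-4.4 -2.   1.4] w 0.087 tilt [-0.006  0.   ]
[-0.12619072  0.78125706  0.04566584]
(-0.052, -0.03, 0.07) [382. 273.]
(-0.052, -0.064, 0.07) [445. 286.]
(-0.024, -0.046, 0.085) [430. 227.]
(-0.024, -0.06, 0.08) [456. 240.]
(np.uint64(17), [np.float64(297.52941176470586), np.float64(190.88235294117646)])
```

The vertical load has gone, so it was friction, and the red band sits at about (437,232) against a predicted (430,227). The sachet is being pushed properly; continuing.

```bash
python3 -m jog '[[[0,0.007,-0.007,0,0,0,0],[0,0.007,-0.007,0,0,0,0],[0,0.007,-0.007,0,0,0,0],[0,0.007,-0.007,0,0,0,0],[0,0.004,-0.004,0,0,0,0]]]'
python3 - <<'E'
from h import *
where()
q=optics.get_image("side");save(q,"s6.png");p=optics.get_image("top")
cv2.imwrite("pics/c6.png",np.hstack([cv2.resize(i["pixels"][y:y+80,x:x+80,::-1],None,fx=5,fy=5,interpolation=2) for i,x,y in((q,250,160),(p,230,160))]))
E
```

```text
clock: 8.78
ee_pos: [0.5968, -0.0257, 0.0766]
eef_rot: [0.002, 0.949, -0.315, -0.004]
wrist_force: [-6.7, -3.2, 2.1]
gripper_width: 0.0871
grip_force: 3.1
t 8.775 box mm [15.3 -6. ] z 76.6 tool-y angle in box -134.9 F [-6.7 -3.2  2.1] w 0.087 tilt [-0.009 -0.001]
```

View pics/c6.png

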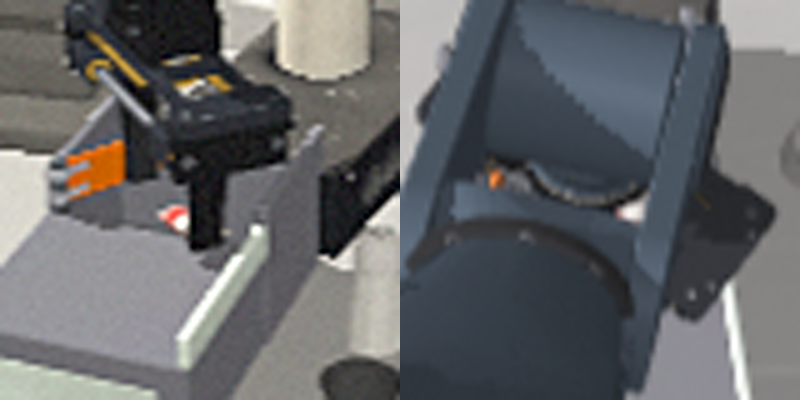

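Left panel: the flap is held open (orange at 95,170) and the sachet is at (172,215), at or over the edge beside the rear finger. Pushing a bit further.

```bash
python3 -m jog '[[[0,0.006,-0.006,0,0,0,0],[0,0.005,-0.005,0,0,0,0],[0,0,0,0,0,0,0]]]'
python3 - <<'E'
from h import *
b,s,R=where()
q=optics.get_image("side");save(q,"s7.png")
print(redpose(q))
n,c=redpose(q)
for z in(.08,.06,.03,.015): print(z,tobox(b,ray(q,c,z)))
cv2.imwrite("pics/c7.png",cv2.resize(q["pixels"][170:230,250:330,::-1],None,fx=9,fy=9,interpolation=2))
E
```

```text
clock: 9.25
ee_pos: [0.6148, -0.0241, 0.077]
eef_rot: [0.001, 0.949, -0.315, -0.001]
wrist_force: [-3.5, -3.5, -0.7]
gripper_width: 0.0866
grip_force: 2.3
t 9.25 box mm [33.4 -6.9] z 77.0 tool-y angle in box -134.9 F [-3.5 -3.5 -0.7] w 0.087 tilt [-0.003 -0.001]
(np.uint64(6), [np.float64(311.5), np.float64(151.0)])
0.08 [0.42692166 0.03507416]
0.06 [0.47193834 0.04890686]
0.03 [0.53946335 0.06965591]
0.015 [0.57322586 0.08003043]
```

View pics/c7.png

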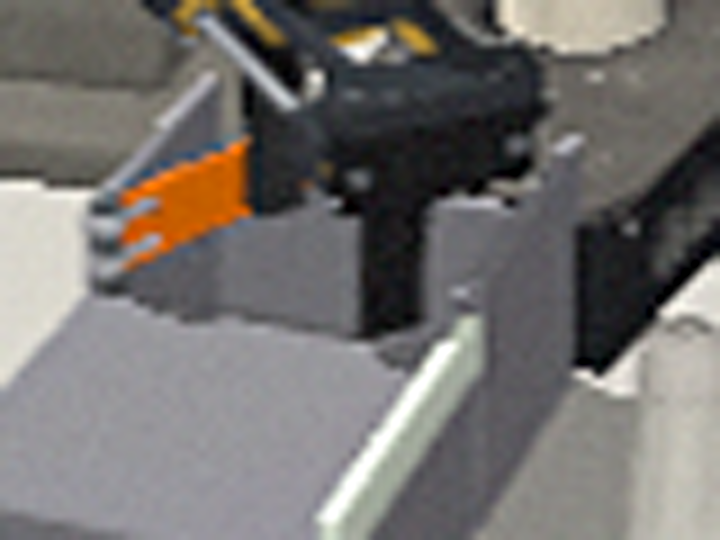

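The sachet has gone from the deck and the gate, so it dropped into the well; the flap is held wide open. I'll retract along −x, lift, and move aside.

```bash
python3 -m jog '[[[0,-0.01,0.01,0,0,0,0],[0,-0.014,0.014,0,0,0,0],[0,-0.014,0.014,0,0,0,0],[0,-0.014,0.014,0,0,0,0],[0,-0.01,0.01,0,0,0,0]]]' | head -4
python3 -m jog '[[[0,0,0,0,0,0,0],[0,0,0,-0.05,0,0,0],[0,0,0,-0.06,0,0,0],[0,0,0,-0.04,0,0,0],[0,-0.02,0.02,0,0,0,0]]]'|head -4
python3 -m jog '[[[0,0.042,0.042,0,0,0,0],[0,0.042,0.042,0,0,0,0],[0,0.042,0.042,0,0,0,0],[0,0.042,0.042,0,0,0,0],[0,0.042,0.042,0,0,0,0]]]'
python3 - <<'E'
from h import *
b,s,R=where()
p=optics.get_image("top");q=optics.get_image("side")
h=cv2.cvtColor(p["pixels"],cv2.COLOR_RGB2HSV)
cv2.imwrite("pics/c8.png",np.hstack([cv2.resize(i["pixels"][150:270,200:332,::-1],None,fx=3,fy=3,interpolation=2) for i in(p,q)]))
n,c=redpose(p);print(n,c,tobox(b,ray(p,c,.02)))
E
```

```text
clock: 9.93
ee_pos: [0.5286, -0.0357, 0.0778]
eef_rot: [-0.0, 0.949, -0.316, 0.001]
wrist_force: [0.5, 0.1, 0.3]
clock: 10.55
ee_pos: [0.5068, -0.0407, 0.232]
eef_rot: [-0.001, 0.949, -0.315, 0.007]
wrist_force: [-0.6, 0.0, -0.4]
clock: 11.18
ee_pos: [0.5448, -0.3359, 0.2279]
eef_rot: [0.0, 0.949, -0.316, 0.001]
wrist_force: [0.2, 0.2, -0.3]
gripper_width: 0.0867
grip_force: 0.0
t 11.175 box mm [ -80.2 -305.6] z 227.9 tool-y angle in box -135.0 F [ 0.2  0.2 -0.3] w 0.087 tilt [ 0.003 -0.001]
0 [np.float64(nan), np.float64(nan)] [nan nan]h.py:14: RuntimeWarning: Mean of empty slice.
  v,u=np.nonzero(m);return m.sum(),[u.mean(),v.mean()]
  ret = ret.dtype.type(ret / rcount)
```

View pics/c8.png

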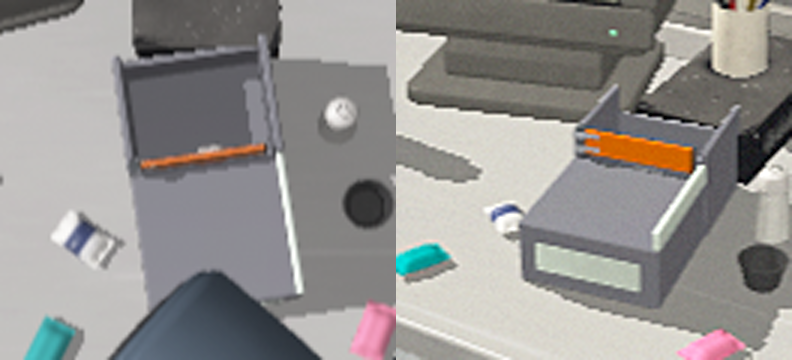

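```bash
python3 - <<'E'
from h import *
b,s,R=where()
p=optics.get_image("top");I=p["pixels"].astype(int)
print("gray rows 195-206, cols 258-280")
for v in range(194,206): print(v,' '.join("%3d%s"%(I[v,u].mean(),'o' if I[v,u,0]-I[v,u,2]>70 else 'r' if I[v,u,0]-I[v,u,1]>40 else ' ') for u in range(258,281)))
for z in(.015,.03,.06,.065):
    print(z,[np.round(1e3*tobox(b,ray(p,c,z))) .tolist() for c in((266,198.5),(269.5,198.5),(273,198.5))])
for X in((0.0,-.01,.07),(.004,-.01,.102),(0,-.01,.006),(.0065,-.01,.102)): print(X,np.round(proj(p,tow(b,X)),1))
E
```

```text
t 11.275 box mm [ -80.4 -311. ] z 227.8 tool-y angle in box -135.3 F [-0.6  1.   0.4] w 0.087 tilt [ 0.005 -0.006]
gray rows 195-206, cols 258-280
194  98   98   98   99   99   98   99   99   98   99   99   99   99   98   98   99   99   99   99   99   99   99   99 
195  98   99   99   99   99   99   99   99   99   99   99   99   99   99   99   99   99   99  100   99   99   99   99 
196  99   99   99  100   99   99   99   99  100   99   99   98   99   99   99   99   99   98   99   99   99   99   99 
197  98   99   99   98   99   99   99   99   99   99   99   99   99   99  100   99   99   99   99   99   99   99   99 
198  99   99   99   98   99   99   99   99   98  111  111  115  150  148  139  118   99   99   99   99   93   95  104 
199  99   99   99   99   99   99   99   97  152  163  160  162  201  185  175  137  113  116r 127o 124o 115o 116o 124o
200  99   99   99   99   99   99   99  109  184  187  184  185r 184r 157o 155o 136o 134o 134o 140o 130o 128o 127o 123o
201  93   96  103  111  113r 130o 127o 143o 139o 145o 141o 140o 131o 131o 128o 124o 119o 118o 107o  90o  79o  77o  72 
202 117o 116o 121o 129o 127o 139o 133o 129o 123o 120o 119o 110o  90o  86o  77o  72r  67r  76   83   83   80   82   83 
203 129o 125o 120o 120o 112o  92o  84o  75o  66r  68r  76r  75r  74r  79   76   78   78   86   94   95   88   87   90 
204  76o  72   71   78   79   83   80   76   76   76   83   85   86   80   77   81   88   92   93   93   94   97   97 
205  76   81   83   87   87   96   88   84   85   85   87   92   94   94   96   98   99   99  116  117  116  117  117 
0.015 [[25.0, 3.0], [24.0, -7.0], [22.0, -18.0]]
0.03 [[23.0, 3.0], [22.0, -7.0], [20.0, -17.0]]
0.06 [[19.0, 3.0], [17.0, -7.0], [16.0, -17.0]]
0.065 [[18.0, 3.0], [16.0, -7.0], [15.0, -17.0]]
(0.0, -0.01, 0.07) [271.3 203.6]
(0.004, -0.01, 0.102) [271.  200.7]
(0, -0.01, 0.006) [271.6 206.5]
(0.0065, -0.01, 0.102) [270.8 199.9]
```

Left panel: the flap is shut and the deck is empty. A white sachet end shows right behind the flap at (208,150), which is about box x 17, y −7 at height 60 mm. The sachet seems to be standing on end against the gate wall, so its origin is almost on the gate line. I'll draw it a few centimetres into the well, without lifting it, by straddling it from above with a slight tilt.

```bash
python3 -m jog '[[[0.3,0,0,0,0,0,-9],[0.3,0,0,0,0,0,-9],[0.3,0,0,0,0,0,-9],[0.3,0,0,0,0,0,-9],[0.3,0,0,0,0,0,-9]]]' | tail -2
python3 -m jog '[[[0.3,0,0,0,0,-6,0],[0.3,0,0,0,0,-6,0],[0.3,0,0,0,0,0,0]]]' | head -3
python3 - <<'E'
from h import *
shift(.036,-.0075,.19)
E
```

```text
gripper_width: 0.061
grip_force: 0.0
clock: 12.32
ee_pos: [0.5452, -0.3317, 0.2269]
eef_rot: [0.007, 0.992, 0.073, -0.104]
t 12.325 box mm [ -79.2 -301.6] z 226.9 tool-y angle in box -89.8 F [-0.4 -0.6 -0.9] w 0.061 tilt [-0.205 -0.029]
tool shift [ 121.5 -293.6   12.3] len 0.31797152707779697
```

```bash
python3 -m jog '[[[0.3,0.02,-0.049,0.002,0,0,0],[0.3,0.02,-0.049,0.002,0,0,0],[0.3,0.02,-0.049,0.002,0,0,0],[0.3,0.02,-0.049,0.002,0,0,0],[0.3,0.02,-0.049,0.002,0,0,0]]]' | head -1
python3 -m jog '[[[0.3,0.02,-0.049,0.002,0,0,0],[0.3,0,0,0,0,0,0],[0.3,0,0,0,0,0,0]]]' | head -1
python3 - <<'E'
from h import *
shift(.036,-.0075,.154)
shift(.013,-.0075,.046)
E
```

```text
clock: 12.95
clock: 13.32
t 13.325 box mm [33.1 -9.1] z 191.1 tool-y angle in box -90.0 F [ 0.  -1.1 -0.1] w 0.061 tilt [-0.205 -0.03 ]
tool shift [10.6 -1.6 35.7] len 0.03728340631685134
t 13.325 box mm [33.1 -9.1] z 191.1 tool-y angle in box -90.0 F [ 0.  -1.1 -0.1] w 0.061 tilt [-0.205 -0.03 ]
tool shift [ 10.5  -1.7 146.1] len 0.14652079362037781
```

```bash
python3 -m jog '[[[0.3,0.0105,-0.0015,0,0,0,0],[0.3,0,0,0.04,0,0,0],[0.3,0,0,0.04,0,0,0],[0.3,0,0,0.03,0,0,0],[0.3,0,0,0,0,0,0]]]'
python3 -c "
from h import *
shift(.013,-.0075,.046)"
```

```text
clock: 13.95
ee_pos: [0.6015, -0.0279, 0.0791]
eef_rot: [0.007, 0.992, 0.07, -0.106]
wrist_force: [0.2, -0.4, -0.6]
gripper_width: 0.0606
grip_force: 0.0
t 13.95 box mm [19.7 -8.8] z 79.1 tool-y angle in box -90.1 F [ 0.2 -0.4 -0.6] w 0.061 tilt [-0.209 -0.028]
tool shift [ 0.4 -1.2 33.7] len 0.03376535809572277
```

```bash
python3 -m jog '[[[0.3,0,-0.001,0.012,0,0,0],[0.3,0,0,0.012,0,0,0],[0.3,0,0,0.008,0,0,0],[0.3,0,0,0,0,0,0]]]'
python3 -m jog '[[[0.7,0,0,0,0,0,0],[0.7,0,0,0,0,0,0],[0.7,0,0,0,0,0,0],[0.7,0,0,0,0,0,0]]]'
python3 -c "
from h import *
where()"
```

```text
clock: 14.45
ee_pos: [0.5956, -0.0266, 0.0493]
eef_rot: [0.007, 0.992, 0.071, -0.105]
wrist_force: [-0.4, 0.1, 0.2]
gripper_width: 0.061
grip_force: 0.0
clock: 14.95
ee_pos: [0.596, -0.0267, 0.05]
eef_rot: [0.007, 0.992, 0.071, -0.104]
wrist_force: [0.2, 0.4, 0.6]
gripper_width: 0.0342
grip_force: 30.0
t 14.95 box mm [14.3 -6.8] z 50.0 tool-y angle in box -90.0 F [0.2 0.4 0.6] w 0.034 tilt [-0.206 -0.03 ]
```

The grip closed at 34 mm, so the sachet was indeed standing on end. I'll drag it horizontally into the well and let go.

```bash
python3 -m jog '[[[0.7,0.0098,0,-0.002,0,0,0],[0.7,0.0098,0,-0.002,0,0,0],[0.7,0.0098,0,-0.002,0,0,0],[0.7,0.0098,0,-0.002,0,0,0],[0.7,0,0,0,0,0,0]]]'
python3 -m jog '[[[0.3,0,0,0,0,0,0],[0.3,0,0,0,0,0,0],[0.3,0,0,0,0,0,0],[0.3,0,0,0,0,0,0]]]'
python3 -m jog '[[[0.3,0,0,-0.02,0,0,0],[0.3,0,0,-0.04,0,0,0],[0.3,0,0,-0.05,0,0,0],[0.3,0,0,-0.05,0,0,0],[0.3,0,0,0,0,0,0]]]'
python3 -m jog '[[[0.3,0,0.049,0,0,0,0],[0.3,0,0.049,0,0,0,0],[0.3,0,0.049,0,0,0,0],[0.3,0,0.049,0,0,0,0],[0.3,0,0.049,0,0,0,0]]]' | head -1
python3 -m jog '[[[0.3,-0.03,0.049,0,0,0,0],[0.3,-0.03,0.02,0,0,0,0],[0.3,0,0,0,0,0,0]]]' | head -1
python3 - <<'E'
from h import *
b,s,R=where();p=optics.get_image("top");I=p["pixels"].astype(int)
print("cols 252-284")
for v in range(172,206): print(v,' '.join("%3d%s"%(I[v,u].mean(),'o' if I[v,u,0]-I[v,u,2]>70 and I[v,u,1]-I[v,u,2]>25 else 'r' if I[v,u,0]-I[v,u,1]>40 else ' ') for u in range(252,285,2)))
n,c=redpose(p);print(n,c,tobox(b,ray(p,c,.02)))
E
```

```text
clock: 15.58
ee_pos: [0.6375, -0.0208, 0.0499]
eef_rot: [0.008, 0.992, 0.071, -0.103]
wrist_force: [0.1, 1.6, 5.1]
gripper_width: 0.0336
grip_force: 30.0
clock: 16.08
ee_pos: [0.6353, -0.0211, 0.0492]
eef_rot: [0.007, 0.992, 0.071, -0.104]
wrist_force: [-0.1, 0.7, -0.3]
gripper_width: 0.0593
grip_force: 0.0
clock: 16.7
ee_pos: [0.6721, -0.0167, 0.2113]
eef_rot: [0.009, 0.993, 0.071, -0.099]
wrist_force: [1.0, -0.3, -1.0]
gripper_width: 0.0609
grip_force: 0.0
clock: 17.32
clock: 17.7
t 17.7 box mm [  25.9 -323.1] z 217.6 tool-y angle in box -90.3 F [ 0.2 -0.4 -0.1] w 0.061 tilt [-0.208 -0.028]
cols 252-284
172  63   62   63   62   63   62   62   62   68   69   76   81   86   90   96   96   95 
173  62   62   63   62   65   69   72   77   85   86   95   96   96   96   96   96   96 
174  62   65   69   77   81   86   90   96   96   96   96   96   96   96   96   95   96 
175  77   81   86   95   96   96   96   96   95   96   96   95   96   96   96   96   96 
176  95   95   96   96   96   96   95   96   96   95   96   96   96   96   96  112  114 
177  96   96   95   97   96   95   96   95
[... 2022 characters left out ...]
   93   91   90   88   86   84   83   83   81   79   75   73   70   67 
201 106   98   95   93   92   90   89   87   86   84   83   81   80   77   73   71   69 
202 105   97   96   95   93   92   90   89   87   86   85   83   81   80   76   73   70 
203 103   99   97   95   94   93   91   89   89   87   86   84   83   81   79   76   72 
204 102  100   99   97   95   93   92   92   90   88   87   86   84   82   82   78   74 
205 102  101  100   98   96   95   93   93   92   90   88   87   86   84   82   80   77 
0 [np.float64(nan), np.float64(nan)] [nan nan]h.py:14: RuntimeWarning: Mean of empty slice.
  v,u=np.nonzero(m);return m.sum(),[u.mean(),v.mean()]
  ret = ret.dtype.type(ret / rcount)
```

```bash
python3 -m jog '[[[0.3,-0.05,0,0.01,0,0,0],[0.3,-0.05,0,0.01,0,0,0],[0.3,-0.03,0.03,0.006,0,0,0],[0.3,0,0,0,0,0,0]]]' | head -1
python3 - <<'E' 2>/dev/null
from h import *
b,s,R=where();p=optics.get_image("top");I=p["pixels"].astype(int)
ok=np.abs(I.mean(2)-99)>25
print("cols 248-290 step2")
for v in range(172,206): print(v,' '.join("%3d%s"%(I[v,u].mean(),'o' if I[v,u,0]-I[v,u,2]>70 and I[v,u,1]-I[v,u,2]>25 else 'r' if I[v,u,0]-I[v,u,1]>40 else ' ') for u in range(248,291,2)))
w=np.zeros(I.shape[:2]);w[178:200,256:278]=((I.mean(2)>130)|(I[...,0]-I[...,1]>60))[178:200,256:278]
v,u=np.nonzero(w);print(len(v),u.min(),u.max(),v.min(),v.max());c=(u.mean(),v.mean())
for z in(.02,.06):print(z,tobox(b,ray(p,c,z)))
E
```

```text
clock: 18.25
t 18.25 box mm [-105.  -351.2] z 219.6 tool-y angle in box -90.1 F [-0.4  0.9 -0.4] w 0.061 tilt [-0.207 -0.029]
cols 248-290 step2
172  61   64   63   63   63   63   63   63   62   62   70   70   77   82   87   91   96   97   97  110  143   94 
173  64   63   63   63   63   63   66   69   72   78   87   87   97   97   97   97   97   97   97  109  144  103 
174  63   63   63   66   70   77   82   86   91   97   97   97   97   97   97   97   97   97   97   98  149  105 
175  69   73   77   81   87   96   97   98   97   98   97   97   97   96   97   97   97   97   97   81  158  108 
176  87   91   97   97   97   97   97   97   97   97   97   97   97   97   97   97   97  113  115   98  151  119 
177  97   97   97   97   97   97   97   97   97   97   97   97   97   98   97   96   98  138  139  128  136  131 
178  97   97   97   97   97   97   97   97   97   97   97   97   97   97   97   97   97  139  139  139  126  137 
179  97   97   97   98   97   96   97   97   97   98   97   97   97   97   97   97   97  138  140  139  113  138 
180  97   97   97   97   97   97   96   97 
[... 2301 characters left out ...]
123o 123o 139o 128o 121o 116o  86o  82   57  123 
201  98   98   98   98   98   92  102  112  127r 116o 129o 130o 127o 118o 106o  78o  71   77   77  102   89  116 
202  98   91   94  105  127r 116o 121o 126o 131o 123o 118o  90o  74o  70   82   79   83   87   87  100   98   94 
203 116r 113r 117o 124o 136o 129o 120o 111o  82o  70   78   83   76   82   95   88   89   90   93   96   99  114 
204 133o 143o 127o 121o  94o  74o  71   77   79   81   87   96   84   88   93   94   97   98  116  116  115  138 
205 120o 127o  78   73r  83   75   83   87   87   88   90   94   95   98  115  116  116  116  140  140  141  140 
42 263 276 184 199
0.02 [ 0.05869005 -0.00587696]
0.06 [ 0.05170569 -0.00574776]
```

The sachet rests about 50 mm inside the well, its centre about 34 mm above the worktop. The flap is shut and the arm is clear.

```bash
python3 -c "
from plant import ticket
print(ticket.close_job())"
```

```text
the job is handed in; nothing more can be done
None
```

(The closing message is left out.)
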